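# Snap a stud into a pull tester and prove the joint

## Task

Take the orange-handled snap stud out of its wooden block and press it straight down into the socket of the blue pull tester until it clicks in and its collar sits fully home. Then prove the joint: pull straight up on the stud so that the dial needle stands in the green band and keep it there for two seconds, without ever letting the needle reach red on either side. Finally ease off and let go, leaving the stud snapped in upright, and leave the other things on the bench alone.

Things in the scene. Friction and masses are not known exactly. Their poses are not given: they have to be found in the camera images.
- stud: Snap stud, 50 to 100 g, upright, shank in the wooden block. Origin on its axis at the underside of its collar, z up. Above: dark round collar 31 mm wide, 5 mm high, then an orange square handle 20 x 20 mm (flats face the stud's x and y), 5 to 47 mm above the origin, to be gripped by its flats. Below: steel shank 18 mm wide, 36.5 mm long, with a groove and a barbed cone nose, 8 mm wide at the tip.
- holder: Wooden block 56 x 104 x 46 mm (x, y, z), fixed to the bench, with two 22 mm through holes on its y axis, 24 mm either side of the middle; the stud stands in the +y one, collar resting on the block's top. Origin at the centre of the underside.
- tester: Blue pull tester screwed to the bench. Its base plate is 90 mm (x) by 182 mm (y) by 10 mm high, from y = -46 to +136 mm. Origin on the socket's axis, at the bench top. The steel socket head, 56 x 56 mm, stands over the origin with its top 63 mm above the bench. A round dial, 72 mm across, is centred 97 mm toward +y and is nowhere higher than 63 mm.
- socket_top (a point): Centre of the socket's mouth, on top of the steel head, 63 mm above the bench, z up. Hole 21 mm wide. The stud is home when its origin is here. Two sprung brass jaws, 12 to 23 mm down, give way to the nose at a press of some 5 to 10 N and spring in behind its barb 1 to 4 mm before the collar lands. Then the stud has 1.5 to 4 mm of free upward play (it differs each time) before the jaws hold it.
- head: The tester's steel socket head, 56 x 56 x 45 mm, origin at the centre of its underside. It floats on a stiff vertical spring (8 N per mm, at most 3.7 mm up or down), which drives the dial needle.
- needle (a joint): The dial needle, rad: 0.04 rad for each newton of vertical load on the socket head. 0 = no load (needle points along the tester's +x, away from the robot), positive (clockwise seen from above) = pulled up, negative = pressed down. Green band 12 to 18 N (0.48 to 0.72 rad); red from 23 N on either side (beyond +0.92 or -0.92 rad).
- tape_1: Roll of masking tape lying flat, 100 mm across, 25 mm high; bystander.
- seating_die: Steel threaded die lying on the bench, 82 mm long, 30 mm thick; bystander.
- screwdriver: Screwdriver with a wooden handle, 216 mm long, lying near the front edge; bystander.
- lube_tin: Flat round yellow tin, 66 mm across, 26 mm high; bystander.
- deburr_tool: Knurled steel chamfer tool, 80 mm long, lying near the front edge; bystander.
- hex_key: Black hex key, 77 mm long, lying near the front edge; bystander.
- measure: Tall red-topped powder measure clamped to the bench's front edge at the robot's right, about 0.1 m wide, reaching to about 0.45 m above the bench; origin near its foot. Fixed equipment, not part of the job: go round it.

How it is judged:
On the way, in this order (a step that is already met when the one before it is completed fails the run):
1. the stud is pressed fully home in the socket: collar within 1.3 mm of the head, on the axis within 3 mm, upright within 4 degrees (z of stud in the frame of socket_top between -0.003 and 0.0013 m and horizontal distance between stud and socket_top below 0.003 m and angle between stud's own z axis and vertical below 0.07 rad), for 0.1 s.
2. the stud is pulled upward against the jaws with the needle in the green band (11.5 to 18.5 N) for 1.5 s on end, and it holds (value of joint needle between 0.46 and 0.74 rad and z of stud in the frame of socket_top between 0.0007 and 0.0065 m and horizontal distance between stud and socket_top below 0.004 m), for 1.5 s.
At the end, for the whole second after the job is handed in: The stud is still snapped into the socket: collar within 5.5 mm of the head (the jaws allow some play), on the axis within 3 mm, upright within 5 degrees, at rest and released, with the needle back at zero within 2.5 N (z of stud in the frame of socket_top between -0.003 and 0.0055 m and horizontal distance between stud and socket_top below 0.003 m and angle between stud's own z axis and vertical below 0.09 rad and linear speed of stud below 0.01 m/s and value of joint needle between -0.1 and 0.1 rad); the robot touches nothing.
It fails at once if the needle goes into the red (more than 23.5 N pressed or pulled) (value of joint needle above 0.94 rad or value of joint needle below -0.94 rad).
It fails at once if a bystander is pushed more than 20 mm from its place (distance of any of tape_1, seating_die, screwdriver, lube_tin, deburr_tool, hex_key from where it was at the start of the episode above 0.02 m).
It also fails if it takes over 69 s, if anything falls off the work surface, if the arm or the gripper's body presses on something with over 40 N, if the wrist force passes 120 N, or if a joint passes its speed limit or range.

## Robot

A 6-joint arm with a two-finger parallel gripper is mounted at the origin on a cart in front of the work surface, level with it; the furniture and walls round the work are solid. World frame = base frame: x ahead of the robot, y to its left, z up, the work surface at z = 0. Lengths are in m, angles in rad, forces in N, time in s.
With the tool pointing down it reaches from about 0.35 to 0.875 m from the base axis. Payload 4.2 kg.
Tool frame: the origin (TCP) lies midway between the tips of the shut fingers; the grasp point (between the pads) lies 19 mm behind it (manip.tcp_to_grasp is the distance from the TCP to the grasp point, in m); z points along the fingers, y is the line along which they close (so a half turn about z gives the same grasp; the last joint's range is limited). The gripper opens to 85 mm and grips with 20 to 120 N. Pads are 22 mm wide; open, the fingers measure 114 mm over their backs; the gripper's body (76 mm by 85 mm) begins 54 mm behind the grasp point. The pads swing forward as they close: fully open they stand 13 mm farther back than shut.
Start: joints at [-0.984, 0.385, 0.008, 0, -1.194, -0.259], TCP at [0.201, -0.592, 0.231] pointing down, gripper open.
Joint ranges: [-3.14, 3.14], [-1.21, 2.06], [-1.07, 1.41], [-3.16, 2.05], [-2.99, -0.16], [-3.1, 3.1]. Speed limits (rad/s): [2.79, 2.79, 3.14, 3.14, 3.14, 3.14].

## Interface

Orientations are given as a rotation vector (axis times angle).
In Python, from plant import manip, eyes gives the robot as it stands.
- The arm moves only by the tool play_rows, never from a script. Its argument "steps" is a list of rows, each an object of numbers: "dx", "dy", "dz": the shift along the world's x, y, z in units of 30 mm (1.0 is 30 mm); "twist": the turn about the world's z in units of 5 degrees (1.0 is 5 degrees); "hand": the finger opening in mm, from 0 to 85.4. A call has 1 to 20 rows; each row shifts and turns the commanded pose from where the row before left it; what a row does not reach is not made up. A row lasts 1/12 s, in which the tool goes at most 41.7 mm and 7.16 degrees, less where a joint would pass 70% of its speed; a pose out of reach is approached as far as the arm can. A call is refused whole if a number of a shift passes 1 or a number of a turn 1, either way. A call with a gripper value outside its range is refused whole. The fingers move at their own pace and stop on an object; the grip force is fixed at half the most. Time passes only in rows, so rows that do not move let the fingers close. It gives the time, the measured TCP pose, the force, the opening and the grip force at its end, in the units of the state.
- manip.get_state(): the state, without advancing time (a new reading comes with each control period).
- eyes.get_image(name): name is "scene" or "top"; returns a dict with "frame" (420x560x3 uint8, blue, green, red), "fx", "fy", "cx", "cy" (pixels), "R" (3x3) and "t" (3): a world point X has camera coordinates R X + t. Camera axes: x right, y down, z forward; pixel columns grow to the right and rows downward; lengths in m; the calibration is good to about 2 mm. A picture is of the moment at which its call begins. There is no depth.
- manip.sign_off(): hands the job in; it is judged then, once.
The state is a dict: "time_s": time; "joint_positions": joint angles; "qvel": joint speeds; "joint_efforts": joint torques, N m; "tcp_pos": TCP position; "ee_rot": TCP orientation; "contact_force": force on the tool from outside, world axes, zero at the start; "torque": the same for the moment, N m; "gripper_width": opening from 0.0 (shut) to 1.0 (fully open); "grip_force": force on a finger pad.
Only numpy, scipy, OpenCV 4.12 (cv2) and the standard library are available. Lean on these libraries where they do the work, as an engineer would, in place of code of your own. Each camera call takes 0.05 s, during which the arm holds its last target. There are 200 camera calls.

## Working session

There is one attempt and no reset: what is moved stays moved. The work goes in short steps, Python scripts to look and compute and a tool call to move; the robot and the scene stay as the last step left them, time stands still between calls to the robot, and variables do not carry over. Pictures are saved under pics/ and viewed, at most 11 in all, crops included, and the job is handed in when it is done.

Besides the shell and the picture viewer there is one more tool, called after "Emit:" as a command line: name --argument value ..., lists and objects as JSON in quotes. play_rows: Moves the arm, as the interface text tells. Its arguments: {"type":"object","properties":{"steps":{"type":"array","items":{"type":"object","properties":{"dx":{"type":"number"},"dy":{"type":"number"},"dz":{"type":"number"},"twist":{"type":"number"},"hand":{"type":"number"}}}}},"required":["steps"]}

```bash
mkdir -p pics; cat > h.py <<'E'
import numpy as np, cv2
from plant import manip, eyes
def ray(im,u,v):
    d=im["R"].T@np.array([(u-im["cx"])/im["fx"],(v-im["cy"])/im["fy"],1]); c=-im["R"].T@im["t"]; return c,d
def onz(im,u,v,z):
    c,d=ray(im,u,v); return c+d*(z-c[2])/d[2]
def proj(im,X):
    p=im["R"]@np.array(X)+im["t"]; return im["fx"]*p[0]/p[2]+im["cx"],im["fy"]*p[1]/p[2]+im["cy"]
def get(n):
    im=eyes.get_image(n)
    for k in("R","t"): im[k]=np.array(im[k])
    return im
E
python3 - <<'E'
from h import *
import pickle
for n in("scene","top"):
    im=get(n); cv2.imwrite(f"pics/{n}0.png",im["frame"]); pickle.dump(im,open(n+"0.pkl","wb"))
    print(n,-im["R"].T@im["t"],im["fx"],im["R"][2])
print(manip.get_state(), manip.tcp_to_grasp)
E
```

```text
scene [0.06222738 0.58677566 0.92197312] 440.4175420091052 [ 0.39744834 -0.56978456 -0.71929157]
top [ 0.40017545 -0.10073165  1.35621384] 415.25421004599826 [ 0.11219466  0.00182285 -0.99368458]
{'time_s': 0.1, 'joint_positions': array([-9.84420205e-01,  3.85490246e-01,  6.77470224e-03, -4.05967653e-04,
       -1.19400430e+00, -2.58621228e-01]), 'qvel': array([-0.00011971, -0.00233809,  0.0033945 ,  0.00276776,  0.00011919,
        0.00038914]), 'joint_efforts': array([-2.98817140e-04, -3.93320775e+01,  1.88929725e+01,  4.19791505e+00,
       -2.57964399e-03,  1.58773464e-06]), 'tcp_pos': array([ 0.20105676, -0.59123592,  0.23033367]), 'ee_rot': array([ 5.12230104e-01, -3.09910030e+00, -2.99838870e-03]), 'contact_force': array([ 0.45170941, -0.34780797,  0.22930493]), 'torque': array([ 0.00075769, -0.03599788, -0.02094237]), 'grip_force': 0.0, 'gripper_width': 1.0015432780177096} 0.0187
```

View pics/scene0.png

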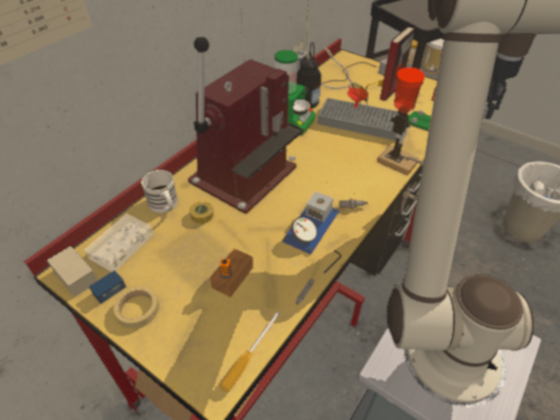

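View pics/top0.png

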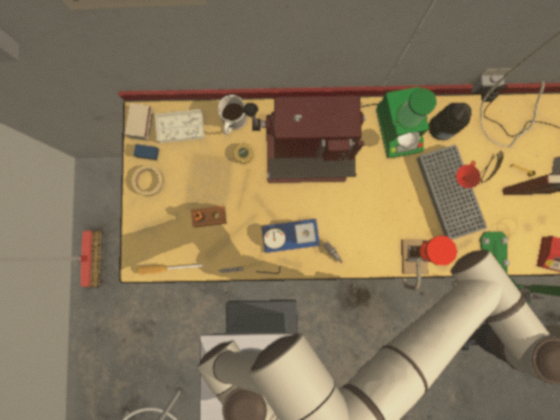

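The scene view shows the orange stud in the block near (226,266) and the tester's dial near (305,230), with the socket head near (319,203). In the top view the block is at (208,216), the dial at (274,239) and the head at (306,233). The red measure is at (440,250). Next I'll look at enlarged crops.

```bash
python3 - <<'E'
from h import *
import pickle
s=pickle.load(open("scene0.pkl","rb"));t=pickle.load(open("top0.pkl","rb"))
a=cv2.resize(s["frame"][180:300,200:360],None,fx=5,fy=5,interpolation=cv2.INTER_CUBIC)
b=cv2.resize(t["frame"][195:260,185:345],None,fx=5,fy=5,interpolation=cv2.INTER_CUBIC)
cv2.imwrite("pics/c_s.png",a);cv2.imwrite("pics/c_t.png",b)
for n,im,(y0,y1,x0,x1) in(("s",s,(180,300,200,360)),("t",t,(195,260,185,345))):
    f=cv2.resize(im["frame"],None,fx=4,fy=4,interpolation=cv2.INTER_CUBIC);h=cv2.cvtColor(f,cv2.COLOR_BGR2HSV)
    roi=np.zeros(h.shape[:2],np.uint8);roi[y0*4:y1*4,x0*4:x1*4]=1
    for nm,lo,hi in(("orange",(6,190,150),(16,255,255)),("blue",(100,90,40),(125,255,255)),("grey",(0,0,90),(179,70,255)),("brown",(0,80,30),(17,255,135))):
        m=cv2.inRange(h,lo,hi)*roi
        for c in cv2.findContours(m,cv2.RETR_EXTERNAL,cv2.CHAIN_APPROX_NONE)[0]:
            if cv2.contourArea(c)>150:
                M=cv2.moments(c);r=cv2.minAreaRect(c)
                print(n,nm,round(cv2.contourArea(c)/16,1),"cen",np.round([(M['m10']/M['m00']+.5)/4-.5,(M['m01']/M['m00']+.5)/4-.5],2),"box",np.round(cv2.boxPoints(r)/4,1).tolist())
E
```

```text
s orange 43.3 cen [225.4  263.38] box [[218.6999969482422, 263.6000061035156], [228.8000030517578, 257.70001220703125], [232.5, 263.8999938964844], [222.39999389648438, 269.8999938964844]]
s blue 266.2 cen [320.21 231.27] box [[302.5, 248.8000030517578], [330.3999938964844, 206.89999389648438], [337.70001220703125, 211.8000030517578], [309.79998779296875, 253.60000610351562]]
s grey 63.7 cen [339.58 297.  ] box [[332.20001220703125, 293.0], [350.20001220703125, 293.0], [350.20001220703125, 299.79998779296875], [332.20001220703125, 299.79998779296875]]
s grey 91.8 cen [305.27 289.89] box [[296.8999938964844, 299.20001220703125], [310.79998779296875, 278.70001220703125], [314.6000061035156, 281.29998779296875], [300.70001220703125, 301.79998779296875]]
s grey 390.6 cen [351.01 277.56] box [[336.8999938964844, 280.5], [347.70001220703125, 261.6000061035156], [370.3999938964844, 274.6000061035156], [359.6000061035156, 293.5]]
s grey 39.0 cen [241.48 204.94] box [[238.0, 202.1999969482422], [245.8000030517578, 202.1999969482422], [245.8000030517578, 208.5], [238.0, 208.5]]
s grey 89.2 cen
[... 998 characters left out ...]
, 213.1999969482422]]
t blue 95.1 cen [293.37 244.8 ] box [[279.1000061035156, 242.0], [313.5, 237.8000030517578], [314.3999938964844, 245.0], [280.0, 249.3000030517578]]
t grey 54.3 cen [331.77 251.  ] box [[324.5, 244.89999389648438], [329.0, 241.89999389648438], [339.8999938964844, 258.3999938964844], [335.29998779296875, 261.3999938964844]]
t grey 1510.0 cen [290.28 235.43] box [[260.8999938964844, 225.3000030517578], [316.8999938964844, 218.1999969482422], [320.3999938964844, 246.0], [264.5, 253.10000610351562]]
t brown 526.9 cen [208.58 216.43] box [[190.6999969482422, 208.60000610351562], [224.0, 205.0], [226.10000610351562, 224.10000610351562], [192.8000030517578, 227.6999969482422]]
```

View pics/c_s.png

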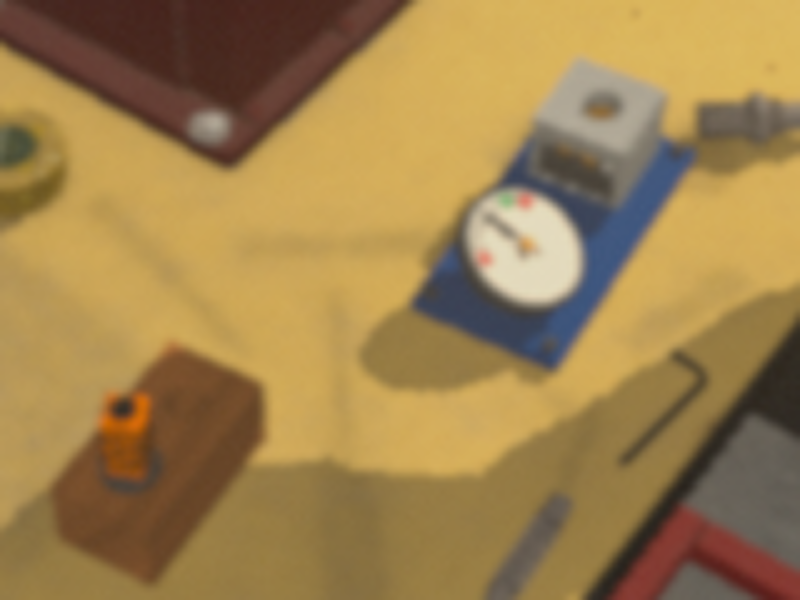

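View pics/c_t.png

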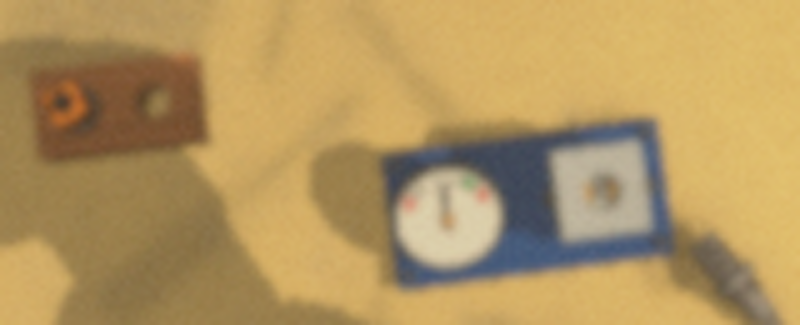

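The crops show:
- **Stud:** its dark cap centre is at scene crop (123,407) and top crop (65,102).
- **Socket:** its mouth is at scene crop (603,105) and top crop (604,192).
- **Yaw:** the block and the tester are turned by about 6–7° in the top view.

```bash
python3 - <<'E'
from h import *
import pickle
s=pickle.load(open("scene0.pkl","rb"));t=pickle.load(open("top0.pkl","rb"))
S=lambda u,v:((u+.5)/5-.5+200,(v+.5)/5-.5+180)
T=lambda u,v:((u+.5)/5-.5+185,(v+.5)/5-.5+195)
def tri(a,b):
    A=[];B=[]
    for c,d in(ray(s,*a),ray(t,*b)):
        d=d/np.linalg.norm(d);P=np.eye(3)-np.outer(d,d);A.append(P);B.append(P@c)
    return np.linalg.solve(sum(A),sum(B))
p=lambda n,x:print(n,np.round(np.array(x)*1000,1))
p("stud top tri",tri(S(123,407),T(65,102)));p(" s@93",onz(s,*S(123,407),.093));p(" t@93",onz(t,*T(65,102),.093))
p("sock tri",tri(S(603,105),T(604,192)));p(" s@63",onz(s,*S(603,105),.063));p(" t@63",onz(t,*T(604,192),.063))
# masks
def comp(im,lo,hi,box):
    f=cv2.resize(im["frame"],None,fx=5,fy=5,interpolation=cv2.INTER_CUBIC);h=cv2.cvtColor(f,cv2.COLOR_BGR2HSV)
    m=cv2.inRange(h,lo,hi);r=np.zeros_like(m);y0,y1,x0,x1=[5*v for v in box];r[y0:y1,x0:x1]=m[y0:y1,x0:x1]
    return max(cv2.findContours(r,cv2.RETR_EXTERNAL,cv2.CHAIN_APPROX_NONE)[0],key=cv2.contourArea)
q=lambda P:((P[0]+.5)/5-.5,(P[1]+.5)/5-.5)
def rect(n,im,c,z):
    r=cv2.minAreaRect(c);W=np.array([onz(im,*q(P),z) for P in cv2.boxPoints(r)])
    e=[W[(i+1)%4]-W[i] for i in range(4)]
    print(n,"cen",np.round(onz(im,*q(r[0]),z)*1000,1),"sides",[round(np.linalg.norm(v)*1000,1) for v in e[:2]],"ang",[round(np.degrees(np.arctan2(v[1],v[0])),1) for v in e[:2]])
rect("head top",t,comp(t,(0,0,115),(179,75,255),(218,246,292,320)),.063)
rect("dial top",t,comp(t,(0,0,150),(40,85,255),(226,255,260,288)),.063)
rect("block top",t,comp(t,(0,80,30),(17,255,140),(203,230,188,230)),.046)
rect("stud orange top",t,comp(t,(4,185,140),(15,255,255),(205,226,190,205)),.093)
rect("blue",t,comp(t,(100,70,30),(130,255,255),(215,260,258,322)),.010)
c=comp(s,(4,185,140),(15,255,255),(255,280,215,235));print(cv2.boundingRect(c))
for z in(.046,.093):
  print(z,[np.round(proj(i,[*(tri(S(123,407),T(65,102))[:2]),z]),1) for i in(s,t)])
E
```

```text
stud top tri [526.4 149.3  92.1]
 s@93 [526.5 150.   93. ]
 t@93 [525.8 148.8  93. ]
sock tri [ 466.3 -181.1   61.2]
 s@63 [ 465.8 -179.3   63. ]
 t@63 [ 465.9 -181.1   63. ]
head top cen [ 471.4 -184.6   63. ] sides [np.float64(74.3), np.float64(75.2)] ang [np.float64(-84.8), np.float64(-175.4)]
dial top cen [450.9 -83.9  63. ] sides [np.float64(61.1), np.float64(64.4)] ang [np.float64(-27.5), np.float64(-117.7)]
block top cen [527.4 125.2  46. ] sides [np.float64(107.9), np.float64(63.4)] ang [np.float64(-84.2), np.float64(-173.4)]
stud orange top cen [521.8 144.7  93. ] sides [np.float64(21.5), np.float64(14.0)] ang [np.float64(-25.8), np.float64(-116.8)]
blue cen [ 461.  -150.8   10. ] sides [np.float64(121.6), np.float64(75.1)] ang [np.float64(-83.6), np.float64(-174.1)]
(1100, 1292, 52, 56)
0.046 [array([226. , 272.6]), array([200.4, 216.2])]
0.093 [array([224.4, 260.8]), array([197.4, 214.8])]
```

The two views agree to within 2 mm on the stud at (526,149) and the socket at (466,-181). The dial-to-socket distance comes out at 97.8 mm, against the given 97 mm. The handle yaw is still open.

```bash
python3 - <<'E'
from h import *
import pickle
s=pickle.load(open("scene0.pkl","rb"));t=pickle.load(open("top0.pkl","rb"))
for k in range(8): 
    i=get("scene"); j=get("top")
    S=S+i["frame"].astype(float) if k else i["frame"].astype(float); T=T+j["frame"].astype(float) if k else j["frame"].astype(float)
a=cv2.resize((S/8)[248:282,210:243].astype(np.uint8),None,fx=12,fy=12,interpolation=cv2.INTER_CUBIC)
b=cv2.resize((T/8)[200:234,185:218].astype(np.uint8),None,fx=12,fy=12,interpolation=cv2.INTER_CUBIC)
cv2.imwrite("pics/stud.png",np.hstack([a,b]))
c=np.array([.5263,.1495])
for y in (6,30,50):
    r=np.radians(y)+np.radians([45,135,225,315]);print(y,[(np.round((np.array(proj(s,[*(c+.01414*np.array([np.cos(x),np.sin(x)])),.093]))-[210,248]+.5)*12).astype(int).tolist()) for x in r])
E
```

```text
6 [[107, 176], [192, 218], [251, 146], [166, 105]]
30 [[118, 198], [220, 207], [239, 125], [138, 116]]
50 [[136, 211], [239, 191], [221, 111], [120, 131]]
```

View pics/stud.png

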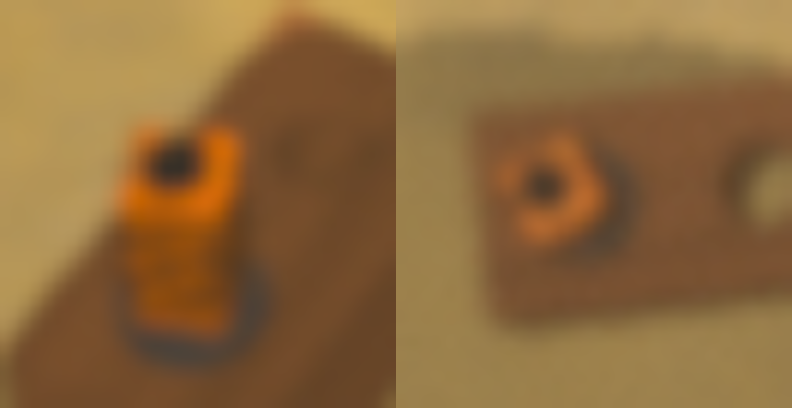

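In the scene crop the handle's top corners are near (122,205), (235,210), (243,130) and (138,122). That matches a yaw of about 30°, and the top crop agrees, so the tool's y axis should go to azimuth 120° (a twist of about +11°). First I'll check the measure and travel inward, away from it.

```bash
python3 - <<'E'
from h import *
import pickle
t=pickle.load(open("top0.pkl","rb"));s=pickle.load(open("scene0.pkl","rb"))
print(onz(t,440,250,.45),onz(s,408,90,.45),onz(t,412,250,.03))
E
```

```text
[ 0.40368601 -0.44776792  0.45      ] [ 0.30901222 -0.20758584  0.45      ] [ 0.40703446 -0.51990153  0.03      ]
```

Emit:
play_rows --steps '[{"dy": 0.5, "hand": 85}, {"dy": 1, "hand": 85}, {"dy": 1, "hand": 50}, {"dy": 1, "hand": 50}, {"dy": 1, "hand": 50}, {"dy": 1, "hand": 50}, {"dy": 1, "hand": 50}, {"dy": 1, "hand": 50}]'

```text
$.steps[0]: bad value
```

Emit:
play_rows --steps '[{"dx": 0, "dy": 0.5, "dz": 0, "twist": 0, "hand": 85}, {"dx": 0, "dy": 1, "dz": 0, "twist": 0, "hand": 50}, {"dx": 0, "dy": 1, "dz": 0, "twist": 0, "hand": 50}, {"dx": 0, "dy": 1, "dz": 0, "twist": 0, "hand": 50}, {"dx": 0, "dy": 1, "dz": 0, "twist": 0, "hand": 50}, {"dx": 0, "dy": 1, "dz": 0, "twist": 0, "hand": 50}, {"dx": 0, "dy": 1, "dz": 0, "twist": 0, "hand": 50}, {"dx": 0.3, "dy": 1, "dz": 0, "twist": 0, "hand": 50}]'

```text
time_s: 1.57
tcp_pos: [0.2091, -0.3652, 0.2314]
ee_rot: [-0.51, 3.1, 0.0]
contact_force: [0.7, 0.8, 0.5]
gripper_width: 0.582
grip_force: 0.0
```

Emit:
play_rows --steps '[{"dx": 0.9, "dy": 0.9, "dz": 0, "twist": 0.2, "hand": 50}, {"dx": 0.9, "dy": 0.9, "dz": 0, "twist": 0.2, "hand": 50}, {"dx": 0.9, "dy": 0.9, "dz": 0, "twist": 0.2, "hand": 50}, {"dx": 0.9, "dy": 0.9, "dz": 0, "twist": 0.2, "hand": 50}, {"dx": 0.9, "dy": 0.9, "dz": 0, "twist": 0.2, "hand": 50}, {"dx": 0.9, "dy": 0.9, "dz": 0, "twist": 0.2, "hand": 50}, {"dx": 0.9, "dy": 0.9, "dz": 0, "twist": 0.2, "hand": 50}, {"dx": 0.9, "dy": 0.9, "dz": 0, "twist": 0.2, "hand": 50}, {"dx": 0.9, "dy": 0.9, "dz": 0, "twist": 0.2, "hand": 50}, {"dx": 0.9, "dy": 0.9, "dz": 0, "twist": 0.2, "hand": 50}, {"dx": 0.9, "dy": 0.9, "dz": 0, "twist": 0.2, "hand": 50}, {"dx": 0.1, "dy": 1, "dz": 0, "twist": 0, "hand": 50}, {"dx": 0.1, "dy": 1, "dz": 0, "twist": 0, "hand": 50}, {"dx": 0.1, "dy": 1, "dz": 0, "twist": 0, "hand": 50}, {"dx": 0.1, "dy": 1, "dz": 0, "twist": 0, "hand": 50}, {"dx": 0.1, "dy": 1, "dz": 0, "twist": 0, "hand": 50}, {"dx": 0.1, "dy": 1, "dz": 0, "twist": 0, "hand": 50}, {"dx": 0.1, "dy": 1, "dz": 0, "twist": 0, "hand": 50}, {"dx": 0, "dy": 0.25, "dz": 0, "twist": 0, "hand": 50}, {"dx": 0, "dy": 0, "dz": 0, "twist": 0, "hand": 50}]'

```text
time_s: 3.23
tcp_pos: [0.5283, 0.1497, 0.2311]
ee_rot: [0.812, -3.035, -0.0]
contact_force: [-0.2, -0.7, -0.0]
gripper_width: 0.585
grip_force: 0.0
```

```bash
python3 - <<'E'
from h import *
s=manip.get_state();print(s["tcp_pos"],s["time_s"],s["contact_force"],s["torque"])
from scipy.spatial.transform import Rotation as R
M=R.from_rotvec(s["ee_rot"]).as_matrix();print(M[:,2],np.degrees(np.arctan2(M[1,1],M[0,1])))
E
```

```text
[0.52827182 0.14966379 0.23107436] 3.2333 [-0.18113788 -0.72469447 -0.01721646] [ 0.05772463 -0.0203413  -0.04236042]
[-1.49418654e-04 -2.12164666e-05 -9.99999989e-01] 119.9511097385044
```

Emit:
play_rows --steps '[{"dx": -0.07, "dy": 0, "dz": -1, "twist": 0, "hand": 50}, {"dx": 0, "dy": 0, "dz": -1, "twist": 0, "hand": 50}, {"dx": 0, "dy": 0, "dz": -1, "twist": 0, "hand": 50}, {"dx": 0, "dy": 0, "dz": -1, "twist": 0, "hand": 50}, {"dx": 0, "dy": 0, "dz": -0.8, "twist": 0, "hand": 50}, {"dx": 0, "dy": 0, "dz": -0.5, "twist": 0, "hand": 50}, {"dx": 0, "dy": 0, "dz": -0.45, "twist": 0, "hand": 50}, {"dx": 0, "dy": 0, "dz": 0, "twist": 0, "hand": 50}, {"dx": 0, "dy": 0, "dz": 0, "twist": 0, "hand": 50}]'

```text
time_s: 3.98
tcp_pos: [0.5259, 0.1466, 0.0586]
ee_rot: [0.805, -3.035, 0.001]
contact_force: [-0.2, 0.3, 1.5]
gripper_width: 0.583
grip_force: 0.0
```

```bash
python3 - <<'E'
from h import *
i=get("scene");j=get("top")
a=cv2.resize(i["frame"][215:295,185:265],None,fx=5,fy=5,interpolation=cv2.INTER_CUBIC)
b=cv2.resize(j["frame"][175:255,165:245],None,fx=5,fy=5,interpolation=cv2.INTER_CUBIC)
cv2.imwrite("pics/pre.png",np.hstack([a,b]))
E
```

```text
(no output)
```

View pics/pre.png

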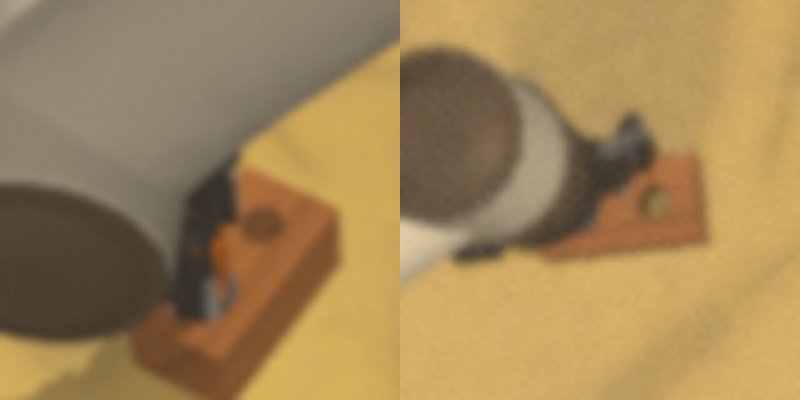

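The scene crop shows the finger in front and the orange handle between the fingers, with the collar clear below. The measured y is 3 mm short, so I'll check it.

```bash
python3 -c "
from h import *
s=manip.get_state();print(s['tcp_pos'],s['contact_force'],s['torque'],s['qvel'].round(3))"
```

```text
[0.52691527 0.14752501 0.05997961] [-0.31998424  0.20675553  0.35432015] [-0.01770012  0.00538698 -0.04130721] [ 0.004 -0.008  0.005 -0.004  0.002 -0.002]
```

Emit:
play_rows --steps '[{"dx": 0, "dy": 0.06, "dz": -0.05, "twist": 0, "hand": 50}, {"dx": 0, "dy": 0, "dz": 0, "twist": 0, "hand": 40}, {"dx": 0, "dy": 0, "dz": 0, "twist": 0, "hand": 32}, {"dx": 0, "dy": 0, "dz": 0, "twist": 0, "hand": 26}, {"dx": 0, "dy": 0, "dz": 0, "twist": 0, "hand": 22}, {"dx": 0, "dy": 0, "dz": 0, "twist": 0, "hand": 18}, {"dx": 0, "dy": 0, "dz": 0, "twist": 0, "hand": 10}, {"dx": 0, "dy": 0, "dz": 0, "twist": 0, "hand": 5}, {"dx": 0, "dy": 0, "dz": 0, "twist": 0, "hand": 5}, {"dx": 0, "dy": 0, "dz": 0, "twist": 0, "hand": 5}]'

```text
time_s: 4.92
tcp_pos: [0.5263, 0.1498, 0.0577]
ee_rot: [-0.807, 3.035, 0.0]
contact_force: [-2.3, 1.7, 4.8]
gripper_width: 0.225
grip_force: 58.8
```

```bash
cat > st.py <<'E'
from h import *
from scipy.spatial.transform import Rotation as R
s=manip.get_state();print(s["time_s"],s['tcp_pos'].round(4),s['contact_force'].round(2),s['torque'].round(3),s['gripper_width']*85,s['grip_force'])
M=R.from_rotvec(s["ee_rot"]).as_matrix();print(M[:,2].round(4),np.degrees(np.arctan2(M[1,1],M[0,1])).round(2))
E
python3 st.py
```

```text
4.9167 [0.5263 0.1498 0.0577] [-2.28  1.66  4.83] [0.347 0.586 0.002] 19.138139151433915 58.80584120750427
[ 5.e-04  3.e-04 -1.e+00] 119.79
```

Emit:
play_rows --steps '[{"dx": 0, "dy": 0, "dz": 0.1, "twist": 0, "hand": 5}, {"dx": 0, "dy": 0, "dz": 0.3, "twist": 0, "hand": 5}, {"dx": 0, "dy": 0, "dz": 0.5, "twist": 0, "hand": 5}, {"dx": 0, "dy": 0, "dz": 0.5, "twist": 0, "hand": 5}, {"dx": 0, "dy": 0, "dz": 0.5, "twist": 0, "hand": 5}, {"dx": 0, "dy": 0, "dz": 0.5, "twist": 0, "hand": 5}, {"dx": 0, "dy": 0, "dz": 0.5, "twist": 0, "hand": 5}, {"dx": 0, "dy": 0, "dz": 0.5, "twist": 0, "hand": 5}, {"dx": 0, "dy": 0, "dz": 0, "twist": 0, "hand": 5}, {"dx": 0, "dy": 0, "dz": 0, "twist": 0, "hand": 5}, {"dx": 0, "dy": 0, "dz": 0, "twist": 0, "hand": 5}, {"dx": 0, "dy": 0, "dz": 0, "twist": 0, "hand": 5}]'

```text
time_s: 5.92
tcp_pos: [0.5253, 0.1492, 0.158]
ee_rot: [0.806, -3.034, 0.001]
contact_force: [0.2, 0.2, -0.5]
gripper_width: 0.227
grip_force: 58.9
```

```bash
python3 st.py; python3 - <<'E'
from h import *
i=get("scene");j=get("top")
a=cv2.resize(i["frame"][200:280,175:255],None,fx=5,fy=5,interpolation=cv2.INTER_CUBIC)
b=cv2.resize(j["frame"][175:255,155:235],None,fx=5,fy=5,interpolation=cv2.INTER_CUBIC)
cv2.imwrite("pics/lift.png",np.hstack([a,b]))
E
```

```text
5.9167 [0.5253 0.1492 0.158 ] [ 0.22  0.16 -0.45] [ 0.023 -0.011 -0.006] 19.295152326694826 58.93068730831146
[-0.0024 -0.0012 -1.    ] 119.76
```

View pics/lift.png

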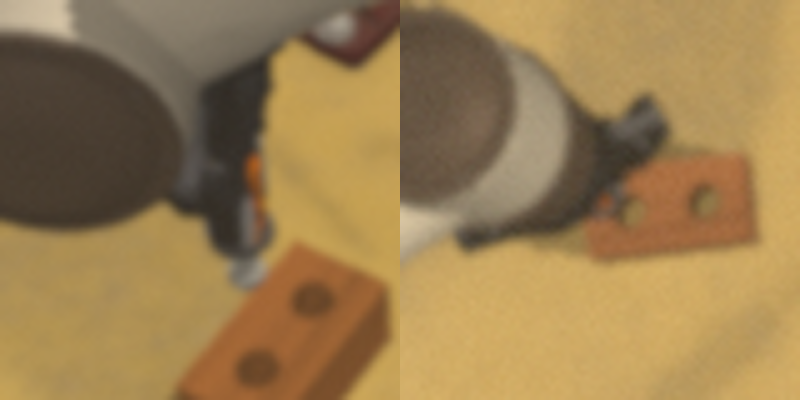

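The lift crop shows the stud held upright with its shank clear of the block. Its tip is near (245,275) in the left crop, and both holes are empty. Now I'll carry it over the socket.

Emit:
play_rows --steps '[{"dx": -0.1, "dy": -0.4, "dz": 0.1, "twist": 0, "hand": 5}, {"dx": -0.1, "dy": -0.6, "dz": 0, "twist": 0, "hand": 5}, {"dx": -0.1, "dy": -0.8, "dz": 0, "twist": 0, "hand": 5}, {"dx": -0.1, "dy": -0.8, "dz": 0, "twist": 0, "hand": 5}, {"dx": -0.1, "dy": -0.8, "dz": 0, "twist": 0, "hand": 5}, {"dx": -0.2, "dy": -0.8, "dz": 0, "twist": 0, "hand": 5}, {"dx": -0.2, "dy": -0.8, "dz": 0, "twist": 0, "hand": 5}, {"dx": -0.2, "dy": -0.8, "dz": 0, "twist": 0, "hand": 5}, {"dx": -0.2, "dy": -0.8, "dz": 0, "twist": 0, "hand": 5}, {"dx": -0.2, "dy": -0.8, "dz": 0, "twist": 0, "hand": 5}, {"dx": -0.1, "dy": -0.8, "dz": 0, "twist": 0, "hand": 5}, {"dx": -0.1, "dy": -0.8, "dz": 0, "twist": 0, "hand": 5}, {"dx": -0.1, "dy": -0.8, "dz": 0, "twist": 0, "hand": 5}, {"dx": -0.1, "dy": -0.8, "dz": 0, "twist": 0, "hand": 5}, {"dx": -0.1, "dy": -0.4, "dz": 0, "twist": 0, "hand": 5}, {"dx": 0, "dy": 0, "dz": 0, "twist": 0, "hand": 5}, {"dx": 0, "dy": 0, "dz": 0, "twist": 0, "hand": 5}, {"dx": 0, "dy": 0, "dz": 0, "twist": 0, "hand": 5}]'

```text
time_s: 7.52
tcp_pos: [0.4659, -0.1802, 0.1622]
ee_rot: [0.807, -3.036, -0.0]
contact_force: [-0.7, -0.5, -0.5]
gripper_width: 0.227
grip_force: 59.0
```

```bash
python3 st.py; python3 - <<'E'
from h import *
I=[(get("scene"),get("top")) for _ in range(3)];i,j=I[0]
x=[proj(i,[.466,-.1805,z]) for z in(.063,.146)];print(x,proj(j,[.466,-.1805,.063]))
a=cv2.resize(np.mean([q[0]["frame"] for q in I],0)[150:225,280:355].astype(np.uint8),None,fx=8,fy=8,interpolation=cv2.INTER_CUBIC)
cv2.imwrite("pics/over.png",a)
E
python3 st.py
```

```text
7.5167 [ 0.4659 -0.1802  0.1622] [-0.75 -0.48 -0.49] [-0.023 -0.025 -0.032] 19.311085418133615 58.980093598365784
[-3.e-04  1.e-04 -1.e+00] 119.77
[(np.float64(320.36652707782815), np.float64(200.32931838715746)), (np.float64(322.78453473724994), np.float64(177.98448603033987))] (np.float64(305.1950525244871), np.float64(232.96631640555108))
7.8167 [ 0.4663 -0.1798  0.1623] [ 0.35 -0.25 -0.49] [-0.005  0.068  0.003] 19.39929661917056 58.979809284210205
[ 1.e-04  0.e+00 -1.e+00] 119.84
```

View pics/over.png

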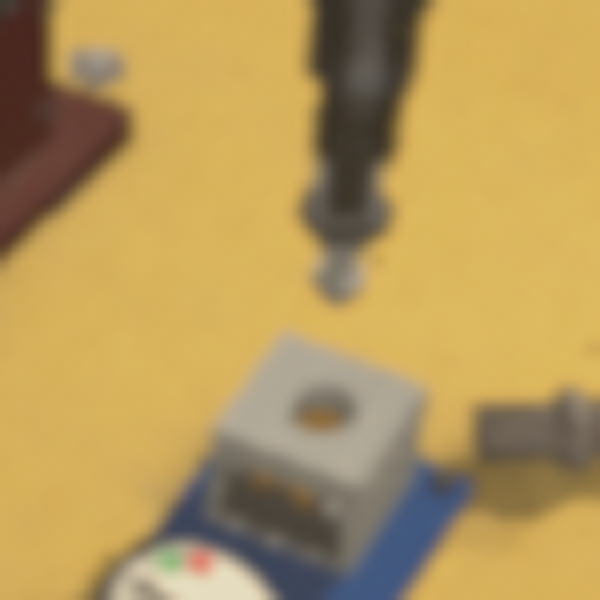

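The crop shows the socket mouth at (325,408) and the stud's tip at (338,296). The mouth matches my estimate to about 0.3 px. The stud's columns match its predicted axis to within about 0.5 px, so it is aligned. I'll descend.

Emit:
play_rows --steps '[{"dx": 0, "dy": 0, "dz": -0.4, "twist": 0, "hand": 5}, {"dx": 0, "dy": 0, "dz": -0.5, "twist": 0, "hand": 5}, {"dx": 0, "dy": 0, "dz": -0.4, "twist": 0, "hand": 5}, {"dx": 0, "dy": 0, "dz": -0.3, "twist": 0, "hand": 5}, {"dx": 0, "dy": 0, "dz": -0.1, "twist": 0, "hand": 5}, {"dx": 0, "dy": 0, "dz": -0.1, "twist": 0, "hand": 5}, {"dx": 0, "dy": 0, "dz": -0.1, "twist": 0, "hand": 5}, {"dx": 0, "dy": 0, "dz": 0, "twist": 0, "hand": 5}, {"dx": 0, "dy": 0, "dz": 0, "twist": 0, "hand": 5}, {"dx": 0, "dy": 0, "dz": 0, "twist": 0, "hand": 5}, {"dx": 0, "dy": 0, "dz": 0, "twist": 0, "hand": 5}]'

```text
time_s: 8.73
tcp_pos: [0.4664, -0.1804, 0.1057]
ee_rot: [-0.807, 3.035, -0.001]
contact_force: [0.3, 0.6, -0.9]
gripper_width: 0.228
grip_force: 59.0
```

```bash
python3 st.py
```

```text
8.7333 [ 0.4664 -0.1804  0.1057] [ 0.3   0.6  -0.93] [-0.005 -0.023 -0.006] 19.346769311981905 58.98215174674988
[ 9.e-04 -1.e-04 -1.e+00] 119.78
```

Emit:
play_rows --steps '[{"dx": 0, "dy": 0, "dz": -0.08, "twist": 0, "hand": 5}, {"dx": 0, "dy": 0, "dz": -0.08, "twist": 0, "hand": 5}, {"dx": 0, "dy": 0, "dz": -0.08, "twist": 0, "hand": 5}, {"dx": 0, "dy": 0, "dz": -0.06, "twist": 0, "hand": 5}, {"dx": 0, "dy": 0, "dz": 0, "twist": 0, "hand": 5}, {"dx": 0, "dy": 0, "dz": 0, "twist": 0, "hand": 5}, {"dx": 0, "dy": 0, "dz": 0, "twist": 0, "hand": 5}]'

```text
time_s: 9.32
tcp_pos: [0.4661, -0.1803, 0.0962]
ee_rot: [0.807, -3.036, -0.0]
contact_force: [0.5, 0.3, -0.3]
gripper_width: 0.223
grip_force: 59.0
```

Emit:
play_rows --steps '[{"dx": 0, "dy": 0, "dz": -0.06, "twist": 0, "hand": 5}, {"dx": 0, "dy": 0, "dz": -0.06, "twist": 0, "hand": 5}, {"dx": 0, "dy": 0, "dz": 0, "twist": 0, "hand": 5}, {"dx": 0, "dy": 0, "dz": 0, "twist": 0, "hand": 5}, {"dx": 0, "dy": 0, "dz": 0, "twist": 0, "hand": 5}]'

```text
time_s: 9.73
tcp_pos: [0.4664, -0.1803, 0.0929]
ee_rot: [-0.807, 3.035, -0.0]
contact_force: [-0.0, 2.3, 1.6]
gripper_width: 0.222
grip_force: 59.4
```

Emit:
play_rows --steps '[{"dx": 0, "dy": 0, "dz": -0.05, "twist": 0, "hand": 5}, {"dx": 0, "dy": 0, "dz": -0.05, "twist": 0, "hand": 5}, {"dx": 0, "dy": 0, "dz": 0, "twist": 0, "hand": 5}, {"dx": 0, "dy": 0, "dz": 0, "twist": 0, "hand": 5}, {"dx": 0, "dy": 0, "dz": 0, "twist": 0, "hand": 5}]'

```text
time_s: 10.15
tcp_pos: [0.4666, -0.1805, 0.0901]
ee_rot: [-0.808, 3.035, -0.001]
contact_force: [0.2, 2.3, 5.8]
gripper_width: 0.228
grip_force: 59.8
```

Emit:
play_rows --steps '[{"dx": 0, "dy": 0, "dz": -0.05, "twist": 0, "hand": 5}, {"dx": 0, "dy": 0, "dz": -0.03, "twist": 0, "hand": 5}, {"dx": 0, "dy": 0, "dz": 0, "twist": 0, "hand": 5}, {"dx": 0, "dy": 0, "dz": 0, "twist": 0, "hand": 5}, {"dx": 0, "dy": 0, "dz": 0, "twist": 0, "hand": 5}]'

```text
time_s: 10.57
tcp_pos: [0.4668, -0.1806, 0.0884]
ee_rot: [-0.808, 3.034, -0.002]
contact_force: [-1.3, 3.5, 9.5]
gripper_width: 0.228
grip_force: 60.5
```

Emit:
play_rows --steps '[{"dx": 0, "dy": 0.03, "dz": -0.03, "twist": 0, "hand": 5}, {"dx": 0, "dy": 0, "dz": -0.03, "twist": 0, "hand": 5}, {"dx": 0, "dy": 0, "dz": 0, "twist": 0, "hand": 5}, {"dx": 0, "dy": 0, "dz": 0, "twist": 0, "hand": 5}, {"dx": 0, "dy": 0, "dz": 0, "twist": 0, "hand": 5}]'

```text
time_s: 10.98
tcp_pos: [0.4666, -0.1796, 0.0852]
ee_rot: [-0.807, 3.035, -0.001]
contact_force: [2.3, 0.6, -0.5]
gripper_width: 0.223
grip_force: 58.9
```

Emit:
play_rows --steps '[{"dx": 0, "dy": 0, "dz": -0.03, "twist": 0, "hand": 5}, {"dx": 0, "dy": 0, "dz": -0.03, "twist": 0, "hand": 5}, {"dx": 0, "dy": 0, "dz": 0, "twist": 0, "hand": 5}, {"dx": 0, "dy": 0, "dz": 0, "twist": 0, "hand": 5}, {"dx": 0, "dy": 0, "dz": 0, "twist": 0, "hand": 5}]'

```text
time_s: 11.4
tcp_pos: [0.4664, -0.1795, 0.0839]
ee_rot: [-0.807, 3.036, -0.0]
contact_force: [1.1, 0.4, 2.1]
gripper_width: 0.228
grip_force: 59.4
```

Emit:
play_rows --steps '[{"dx": 0.01, "dy": 0, "dz": -0.03, "twist": 0, "hand": 5}, {"dx": 0, "dy": 0, "dz": -0.03, "twist": 0, "hand": 5}, {"dx": 0, "dy": 0, "dz": -0.03, "twist": 0, "hand": 5}, {"dx": 0, "dy": 0, "dz": 0, "twist": 0, "hand": 5}, {"dx": 0, "dy": 0, "dz": 0, "twist": 0, "hand": 5}, {"dx": 0, "dy": 0, "dz": 0, "twist": 0, "hand": 5}]'

```text
time_s: 11.9
tcp_pos: [0.4661, -0.1795, 0.0808]
ee_rot: [0.807, -3.035, -0.0]
contact_force: [0.1, 1.1, 2.8]
gripper_width: 0.22
grip_force: 59.4
```

Emit:
play_rows --steps '[{"dx": 0, "dy": 0, "dz": -0.03, "twist": 0, "hand": 5}, {"dx": 0, "dy": 0, "dz": -0.03, "twist": 0, "hand": 5}, {"dx": 0, "dy": 0, "dz": 0, "twist": 0, "hand": 5}, {"dx": 0, "dy": 0, "dz": 0, "twist": 0, "hand": 5}, {"dx": 0, "dy": 0, "dz": 0, "twist": 0, "hand": 5}]'

```text
time_s: 12.32
tcp_pos: [0.4661, -0.1795, 0.079]
ee_rot: [0.807, -3.036, -0.0]
contact_force: [0.1, 0.6, 2.1]
gripper_width: 0.227
grip_force: 59.4
```

Emit:
play_rows --steps '[{"dx": 0, "dy": 0, "dz": -0.03, "twist": 0, "hand": 5}, {"dx": 0, "dy": 0, "dz": -0.03, "twist": 0, "hand": 5}, {"dx": 0, "dy": 0, "dz": 0, "twist": 0, "hand": 5}, {"dx": 0, "dy": 0, "dz": 0, "twist": 0, "hand": 5}, {"dx": 0, "dy": 0, "dz": 0, "twist": 0, "hand": 5}]'

```text
time_s: 12.73
tcp_pos: [0.4659, -0.1795, 0.0769]
ee_rot: [0.807, -3.035, -0.001]
contact_force: [0.2, -0.9, 0.1]
gripper_width: 0.224
grip_force: 59.3
```

Emit:
play_rows --steps '[{"dx": 0, "dy": 0, "dz": -0.03, "twist": 0, "hand": 5}, {"dx": 0, "dy": 0, "dz": -0.03, "twist": 0, "hand": 5}, {"dx": 0, "dy": 0, "dz": 0, "twist": 0, "hand": 5}, {"dx": 0, "dy": 0, "dz": 0, "twist": 0, "hand": 5}, {"dx": 0, "dy": 0, "dz": 0, "twist": 0, "hand": 5}]'

```text
time_s: 13.15
tcp_pos: [0.4663, -0.1795, 0.0755]
ee_rot: [0.807, -3.036, -0.0]
contact_force: [-0.1, 1.6, -1.0]
gripper_width: 0.224
grip_force: 59.3
```

Emit:
play_rows --steps '[{"dx": 0, "dy": 0, "dz": -0.03, "twist": 0, "hand": 5}, {"dx": 0, "dy": 0, "dz": 0, "twist": 0, "hand": 5}, {"dx": 0, "dy": 0, "dz": 0, "twist": 0, "hand": 5}, {"dx": 0, "dy": 0, "dz": 0, "twist": 0, "hand": 5}]'

```text
time_s: 13.48
tcp_pos: [0.4665, -0.1795, 0.0747]
ee_rot: [-0.807, 3.036, 0.0]
contact_force: [-1.6, 0.7, -0.6]
gripper_width: 0.225
grip_force: 59.5
```

Emit:
play_rows --steps '[{"dx": 0, "dy": 0, "dz": -0.02, "twist": 0, "hand": 5}, {"dx": 0, "dy": 0, "dz": 0, "twist": 0, "hand": 5}, {"dx": 0, "dy": 0, "dz": 0, "twist": 0, "hand": 5}, {"dx": 0, "dy": 0, "dz": 0, "twist": 0, "hand": 5}]'

```text
time_s: 13.82
tcp_pos: [0.4665, -0.1795, 0.0743]
ee_rot: [-0.807, 3.036, -0.0]
contact_force: [-0.8, 1.2, 2.4]
gripper_width: 0.222
grip_force: 59.7
```

Emit:
play_rows --steps '[{"dx": 0, "dy": 0, "dz": -0.02, "twist": 0, "hand": 5}, {"dx": 0, "dy": 0, "dz": 0, "twist": 0, "hand": 5}, {"dx": 0, "dy": 0, "dz": 0, "twist": 0, "hand": 5}, {"dx": 0, "dy": 0, "dz": 0, "twist": 0, "hand": 5}]'

```text
time_s: 14.15
tcp_pos: [0.4665, -0.1795, 0.0739]
ee_rot: [-0.808, 3.036, -0.0]
contact_force: [-1.6, 2.7, 5.4]
gripper_width: 0.227
grip_force: 60.0
```

Emit:
play_rows --steps '[{"dx": 0, "dy": 0, "dz": -0.02, "twist": 0, "hand": 5}, {"dx": 0, "dy": 0, "dz": 0, "twist": 0, "hand": 5}, {"dx": 0, "dy": 0, "dz": 0, "twist": 0, "hand": 5}, {"dx": 0, "dy": 0, "dz": 0, "twist": 0, "hand": 5}]'

```text
time_s: 14.48
tcp_pos: [0.4665, -0.1795, 0.0737]
ee_rot: [-0.808, 3.036, -0.0]
contact_force: [-2.5, 2.7, 8.0]
gripper_width: 0.225
grip_force: 60.4
```

Emit:
play_rows --steps '[{"dx": 0, "dy": 0, "dz": -0.03, "twist": 0, "hand": 5}, {"dx": 0, "dy": 0, "dz": 0, "twist": 0, "hand": 5}, {"dx": 0, "dy": 0, "dz": 0, "twist": 0, "hand": 5}, {"dx": 0, "dy": 0, "dz": 0, "twist": 0, "hand": 5}]'

```text
time_s: 14.82
tcp_pos: [0.4665, -0.1795, 0.0733]
ee_rot: [-0.808, 3.036, -0.001]
contact_force: [-3.8, 3.7, 10.0]
gripper_width: 0.226
grip_force: 61.0
```

```bash
python3 - <<'E'
from h import *
I=[(get("scene"),get("top")) for _ in range(3)]
a=cv2.resize(np.mean([q[0]["frame"] for q in I],0)[180:250,280:350].astype(np.uint8),None,fx=6,fy=6,interpolation=cv2.INTER_CUBIC)
b=cv2.resize(np.mean([q[1]["frame"] for q in I],0)[205:275,250:310].astype(np.uint8),None,fx=6,fy=6,interpolation=cv2.INTER_CUBIC)
cv2.imwrite("pics/home.png",np.hstack([a,b]))
E
python3 st.py
```

```text
15.1167 [ 0.4665 -0.1795  0.0733] [-2.32  2.5  11.29] [ 1.019  1.038 -0.052] 19.18055634159406 60.99134087562561
[ 3.e-04 -3.e-04 -1.e+00] 119.81
```

View pics/home.png

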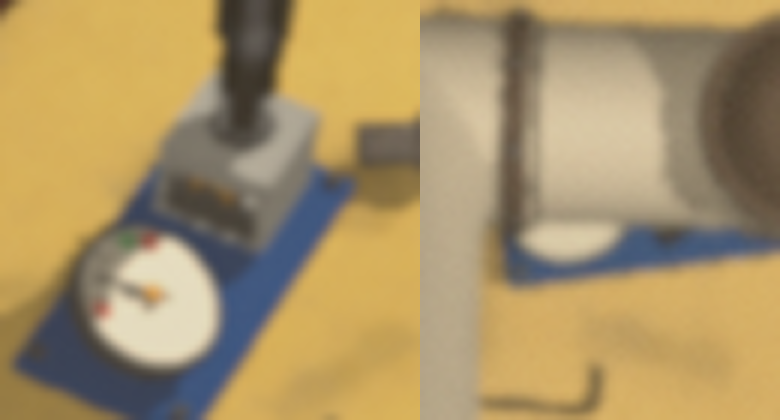

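The crop shows the collar seated on the head, with the needle at (125,285) swung toward the lower red mark, which means pressed but well short of red. Now I'll pull up gently.

Emit:
play_rows --steps '[{"dx": 0, "dy": 0, "dz": 0.03, "twist": 0, "hand": 5}, {"dx": 0, "dy": 0, "dz": 0.03, "twist": 0, "hand": 5}, {"dx": 0, "dy": 0, "dz": 0.03, "twist": 0, "hand": 5}, {"dx": 0, "dy": 0, "dz": 0, "twist": 0, "hand": 5}, {"dx": 0, "dy": 0, "dz": 0, "twist": 0, "hand": 5}, {"dx": 0, "dy": 0, "dz": 0, "twist": 0, "hand": 5}]'

```text
time_s: 15.62
tcp_pos: [0.4665, -0.1795, 0.0745]
ee_rot: [0.807, -3.036, -0.0]
contact_force: [-0.6, 0.9, 1.0]
gripper_width: 0.226
grip_force: 59.6
```

Emit:
play_rows --steps '[{"dx": 0, "dy": 0, "dz": 0.03, "twist": 0, "hand": 5}, {"dx": 0, "dy": 0, "dz": 0, "twist": 0, "hand": 5}, {"dx": 0, "dy": 0, "dz": 0, "twist": 0, "hand": 5}, {"dx": 0, "dy": 0, "dz": 0, "twist": 0, "hand": 5}]'

```text
time_s: 15.95
tcp_pos: [0.4664, -0.1795, 0.0754]
ee_rot: [0.807, -3.036, -0.0]
contact_force: [-0.2, 1.4, -1.9]
gripper_width: 0.222
grip_force: 59.5
```

Emit:
play_rows --steps '[{"dx": 0, "dy": 0, "dz": 0.03, "twist": 0, "hand": 5}, {"dx": 0, "dy": 0, "dz": 0, "twist": 0, "hand": 5}, {"dx": 0, "dy": 0, "dz": 0, "twist": 0, "hand": 5}, {"dx": 0, "dy": 0, "dz": 0, "twist": 0, "hand": 5}]'

```text
time_s: 16.28
tcp_pos: [0.4663, -0.1795, 0.0765]
ee_rot: [0.807, -3.036, -0.0]
contact_force: [1.1, 0.7, -2.2]
gripper_width: 0.226
grip_force: 59.4
```

Emit:
play_rows --steps '[{"dx": 0, "dy": 0, "dz": 0.03, "twist": 0, "hand": 5}, {"dx": 0, "dy": 0, "dz": 0, "twist": 0, "hand": 5}, {"dx": 0, "dy": 0, "dz": 0, "twist": 0, "hand": 5}, {"dx": 0, "dy": 0, "dz": 0, "twist": 0, "hand": 5}]'

```text
time_s: 16.62
tcp_pos: [0.4664, -0.1795, 0.0775]
ee_rot: [0.807, -3.036, -0.0]
contact_force: [0.3, 1.1, -0.6]
gripper_width: 0.222
grip_force: 59.4
```

Emit:
play_rows --steps '[{"dx": 0, "dy": 0, "dz": 0.03, "twist": 0, "hand": 5}, {"dx": 0, "dy": 0, "dz": 0, "twist": 0, "hand": 5}, {"dx": 0, "dy": 0, "dz": 0, "twist": 0, "hand": 5}, {"dx": 0, "dy": 0, "dz": 0, "twist": 0, "hand": 5}]'

```text
time_s: 16.95
tcp_pos: [0.4663, -0.1795, 0.078]
ee_rot: [0.807, -3.036, -0.0]
contact_force: [0.8, -0.2, -4.3]
gripper_width: 0.229
grip_force: 58.8
```

Engaging now. Target Fz is about -15.6 N: 15 N plus the stud's weight, which is 0.5–1 N and was not zeroed.

Emit:
play_rows --steps '[{"dx": 0, "dy": 0, "dz": 0.03, "twist": 0, "hand": 5}, {"dx": 0, "dy": 0, "dz": 0, "twist": 0, "hand": 5}, {"dx": 0, "dy": 0, "dz": 0, "twist": 0, "hand": 5}, {"dx": 0, "dy": 0, "dz": 0, "twist": 0, "hand": 5}]'

```text
time_s: 17.28
tcp_pos: [0.4662, -0.1794, 0.0787]
ee_rot: [0.807, -3.036, -0.001]
contact_force: [1.5, -0.2, -9.7]
gripper_width: 0.227
grip_force: 58.8
```

Emit:
play_rows --steps '[{"dx": 0, "dy": 0, "dz": 0.02, "twist": 0, "hand": 5}, {"dx": 0, "dy": 0, "dz": 0, "twist": 0, "hand": 5}, {"dx": 0, "dy": 0, "dz": 0, "twist": 0, "hand": 5}, {"dx": 0, "dy": 0, "dz": 0, "twist": 0, "hand": 5}]'

```text
time_s: 17.62
tcp_pos: [0.4662, -0.1794, 0.0793]
ee_rot: [0.807, -3.036, -0.001]
contact_force: [2.0, -0.6, -13.6]
gripper_width: 0.222
grip_force: 58.9
```

Emit:
play_rows --steps '[{"dx": 0, "dy": 0, "dz": 0.01, "twist": 0, "hand": 5}, {"dx": 0, "dy": 0, "dz": 0, "twist": 0, "hand": 5}, {"dx": 0, "dy": 0, "dz": 0, "twist": 0, "hand": 5}, {"dx": 0, "dy": 0, "dz": 0, "twist": 0, "hand": 5}]'

```text
time_s: 17.95
tcp_pos: [0.4662, -0.1794, 0.0797]
ee_rot: [0.807, -3.036, -0.001]
contact_force: [2.7, -1.2, -16.3]
gripper_width: 0.223
grip_force: 59.0
```

```bash
python3 - <<'E'
from h import *
F=[];A=[]
for k in range(6):
    F.append(manip.get_state()["contact_force"][2]);A.append(get("scene")["frame"].astype(float))
print(np.round(F,1),np.mean(F),manip.get_state()["tcp_pos"])
cv2.imwrite("pics/pull.png",cv2.resize(np.mean(A,0)[180:250,280:350].astype(np.uint8),None,fx=8,fy=8,interpolation=cv2.INTER_CUBIC))
E
```

```text
[-16.3 -16.7 -17.3 -16.5 -16.9 -17.5] -16.863154547510927 [ 0.46617703 -0.17943497  0.07986562]
```

View pics/pull.png

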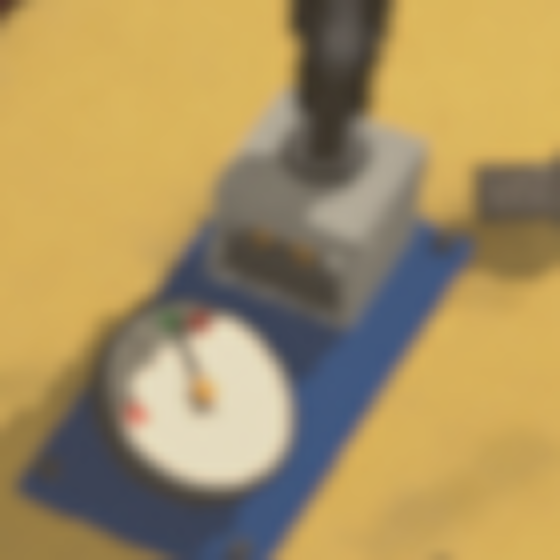

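The needle tip at (175,335) points at the green mark, at (172,320). I'll ease a hair toward mid-band and hold.

Emit:
play_rows --steps '[{"dx": 0, "dy": 0, "dz": -0.007, "twist": 0, "hand": 5}, {"dx": 0, "dy": 0, "dz": 0, "twist": 0, "hand": 5}, {"dx": 0, "dy": 0, "dz": 0, "twist": 0, "hand": 5}, {"dx": 0, "dy": 0, "dz": 0, "twist": 0, "hand": 5}, {"dx": 0, "dy": 0, "dz": 0, "twist": 0, "hand": 5}, {"dx": 0, "dy": 0, "dz": 0, "twist": 0, "hand": 5}, {"dx": 0, "dy": 0, "dz": 0, "twist": 0, "hand": 5}, {"dx": 0, "dy": 0, "dz": 0, "twist": 0, "hand": 5}, {"dx": 0, "dy": 0, "dz": 0, "twist": 0, "hand": 5}, {"dx": 0, "dy": 0, "dz": 0, "twist": 0, "hand": 5}]'

```text
time_s: 19.08
tcp_pos: [0.4662, -0.1794, 0.0798]
ee_rot: [0.807, -3.036, -0.0]
contact_force: [1.6, -0.9, -17.5]
gripper_width: 0.222
grip_force: 59.0
```

Emit:
play_rows --steps '[{"dx": 0, "dy": 0, "dz": 0, "twist": 0, "hand": 5}, {"dx": 0, "dy": 0, "dz": 0, "twist": 0, "hand": 5}, {"dx": 0, "dy": 0, "dz": 0, "twist": 0, "hand": 5}, {"dx": 0, "dy": 0, "dz": 0, "twist": 0, "hand": 5}, {"dx": 0, "dy": 0, "dz": 0, "twist": 0, "hand": 5}, {"dx": 0, "dy": 0, "dz": 0, "twist": 0, "hand": 5}, {"dx": 0, "dy": 0, "dz": 0, "twist": 0, "hand": 5}, {"dx": 0, "dy": 0, "dz": 0, "twist": 0, "hand": 5}, {"dx": 0, "dy": 0, "dz": 0, "twist": 0, "hand": 5}, {"dx": 0, "dy": 0, "dz": 0, "twist": 0, "hand": 5}, {"dx": 0, "dy": 0, "dz": 0, "twist": 0, "hand": 5}, {"dx": 0, "dy": 0, "dz": 0, "twist": 0, "hand": 5}]'

```text
time_s: 20.08
tcp_pos: [0.4663, -0.1795, 0.0799]
ee_rot: [0.807, -3.036, -0.0]
contact_force: [0.6, 0.2, -18.2]
gripper_width: 0.226
grip_force: 59.0
```

Emit:
play_rows --steps '[{"dx": 0, "dy": 0, "dz": 0, "twist": 0, "hand": 5}, {"dx": 0, "dy": 0, "dz": 0, "twist": 0, "hand": 5}, {"dx": 0, "dy": 0, "dz": 0, "twist": 0, "hand": 5}, {"dx": 0, "dy": 0, "dz": 0, "twist": 0, "hand": 5}, {"dx": 0, "dy": 0, "dz": 0, "twist": 0, "hand": 5}, {"dx": 0, "dy": 0, "dz": 0, "twist": 0, "hand": 5}, {"dx": 0, "dy": 0, "dz": 0, "twist": 0, "hand": 5}, {"dx": 0, "dy": 0, "dz": 0, "twist": 0, "hand": 5}, {"dx": 0, "dy": 0, "dz": 0, "twist": 0, "hand": 5}, {"dx": 0, "dy": 0, "dz": 0, "twist": 0, "hand": 5}, {"dx": 0, "dy": 0, "dz": 0, "twist": 0, "hand": 5}, {"dx": 0, "dy": 0, "dz": 0, "twist": 0, "hand": 5}]'

```text
time_s: 21.08
tcp_pos: [0.4663, -0.1795, 0.0799]
ee_rot: [0.807, -3.036, -0.0]
contact_force: [-0.5, 0.8, -16.6]
gripper_width: 0.224
grip_force: 59.0
```

The load sits slightly high in the band. For safety I'll ease about 2 N and hold for a full two seconds more.

Emit:
play_rows --steps '[{"dx": 0, "dy": 0, "dz": -0.01, "twist": 0, "hand": 5}, {"dx": 0, "dy": 0, "dz": 0, "twist": 0, "hand": 5}, {"dx": 0, "dy": 0, "dz": 0, "twist": 0, "hand": 5}, {"dx": 0, "dy": 0, "dz": 0, "twist": 0, "hand": 5}, {"dx": 0, "dy": 0, "dz": 0, "twist": 0, "hand": 5}, {"dx": 0, "dy": 0, "dz": 0, "twist": 0, "hand": 5}, {"dx": 0, "dy": 0, "dz": 0, "twist": 0, "hand": 5}, {"dx": 0, "dy": 0, "dz": 0, "twist": 0, "hand": 5}, {"dx": 0, "dy": 0, "dz": 0, "twist": 0, "hand": 5}, {"dx": 0, "dy": 0, "dz": 0, "twist": 0, "hand": 5}, {"dx": 0, "dy": 0, "dz": 0, "twist": 0, "hand": 5}, {"dx": 0, "dy": 0, "dz": 0, "twist": 0, "hand": 5}, {"dx": 0, "dy": 0, "dz": 0, "twist": 0, "hand": 5}]'

```text
time_s: 22.17
tcp_pos: [0.4664, -0.1795, 0.0796]
ee_rot: [0.807, -3.036, -0.0]
contact_force: [-0.9, 1.0, -16.3]
gripper_width: 0.223
grip_force: 59.3
```

Emit:
play_rows --steps '[{"dx": 0, "dy": 0, "dz": 0, "twist": 0, "hand": 5}, {"dx": 0, "dy": 0, "dz": 0, "twist": 0, "hand": 5}, {"dx": 0, "dy": 0, "dz": 0, "twist": 0, "hand": 5}, {"dx": 0, "dy": 0, "dz": 0, "twist": 0, "hand": 5}, {"dx": 0, "dy": 0, "dz": 0, "twist": 0, "hand": 5}, {"dx": 0, "dy": 0, "dz": 0, "twist": 0, "hand": 5}, {"dx": 0, "dy": 0, "dz": 0, "twist": 0, "hand": 5}, {"dx": 0, "dy": 0, "dz": 0, "twist": 0, "hand": 5}, {"dx": 0, "dy": 0, "dz": 0, "twist": 0, "hand": 5}, {"dx": 0, "dy": 0, "dz": 0, "twist": 0, "hand": 5}, {"dx": 0, "dy": 0, "dz": 0, "twist": 0, "hand": 5}, {"dx": 0, "dy": 0, "dz": 0, "twist": 0, "hand": 5}, {"dx": 0, "dy": 0, "dz": 0, "twist": 0, "hand": 5}, {"dx": 0, "dy": 0, "dz": 0, "twist": 0, "hand": 5}]'

```text
time_s: 23.33
tcp_pos: [0.4664, -0.1795, 0.0796]
ee_rot: [0.807, -3.036, -0.0]
contact_force: [-1.6, 0.7, -16.8]
gripper_width: 0.224
grip_force: 59.3
```

```bash
python3 - <<'E'
from h import *
F=[]
for k in range(6):
    F.append(manip.get_state()["contact_force"][2]);get("scene")
print(np.round(F,1),np.mean(F),manip.get_state()["tcp_pos"])
E
```

```text
[-16.8 -14.9 -16.7 -15.6 -15.9 -15.4] -15.887835501866169 [ 0.46640893 -0.17948588  0.07958459]
```

The load held at about 15 N for over two seconds. Now I'll ease off into the free play and release slowly.

Emit:
play_rows --steps '[{"dx": 0, "dy": 0, "dz": -0.03, "twist": 0, "hand": 5}, {"dx": 0, "dy": 0, "dz": -0.03, "twist": 0, "hand": 5}, {"dx": 0, "dy": 0, "dz": -0.03, "twist": 0, "hand": 5}, {"dx": 0, "dy": 0, "dz": -0.03, "twist": 0, "hand": 5}, {"dx": 0, "dy": 0, "dz": -0.03, "twist": 0, "hand": 5}, {"dx": 0, "dy": 0, "dz": 0, "twist": 0, "hand": 5}, {"dx": 0, "dy": 0, "dz": 0, "twist": 0, "hand": 5}, {"dx": 0, "dy": 0, "dz": 0, "twist": 0, "hand": 5}, {"dx": 0, "dy": 0, "dz": 0, "twist": 0, "hand": 5}]'

```text
time_s: 24.38
tcp_pos: [0.4683, -0.1797, 0.076]
ee_rot: [-0.807, 3.032, -0.003]
contact_force: [0.0, 2.2, 0.5]
gripper_width: 0.232
grip_force: 61.6
```

Emit:
play_rows --steps '[{"dx": 0, "dy": 0, "dz": 0, "twist": 0, "hand": 20}, {"dx": 0, "dy": 0, "dz": 0, "twist": 0, "hand": 23}, {"dx": 0, "dy": 0, "dz": 0, "twist": 0, "hand": 27}, {"dx": 0, "dy": 0, "dz": 0, "twist": 0, "hand": 32}, {"dx": 0, "dy": 0, "dz": 0, "twist": 0, "hand": 40}, {"dx": 0, "dy": 0, "dz": 0, "twist": 0, "hand": 50}, {"dx": 0, "dy": 0, "dz": 0, "twist": 0, "hand": 50}, {"dx": 0, "dy": 0, "dz": 0, "twist": 0, "hand": 50}]'

```text
time_s: 25.05
tcp_pos: [0.4665, -0.1795, 0.0751]
ee_rot: [-0.807, 3.036, -0.0]
contact_force: [0.1, -0.2, 0.3]
gripper_width: 0.582
grip_force: 0.0
```

Released cleanly. I'll retreat upward and check.

Emit:
play_rows --steps '[{"dx": 0, "dy": 0, "dz": 0.2, "twist": 0, "hand": 50}, {"dx": 0, "dy": 0, "dz": 0.5, "twist": 0, "hand": 50}, {"dx": 0, "dy": 0, "dz": 0.7, "twist": 0, "hand": 50}, {"dx": 0, "dy": 0, "dz": 0.8, "twist": 0, "hand": 50}, {"dx": 0, "dy": 0, "dz": 0.8, "twist": 0, "hand": 50}, {"dx": 0, "dy": 0, "dz": 0.8, "twist": 0, "hand": 50}, {"dx": 0, "dy": 0, "dz": 0.5, "twist": 0, "hand": 50}, {"dx": 0, "dy": 0, "dz": 0, "twist": 0, "hand": 50}, {"dx": 0, "dy": 0, "dz": 0, "twist": 0, "hand": 50}, {"dx": 0, "dy": 0, "dz": 0, "twist": 0, "hand": 50}, {"dx": 0, "dy": 0, "dz": 0, "twist": 0, "hand": 50}]'

```text
time_s: 25.97
tcp_pos: [0.4656, -0.1793, 0.2028]
ee_rot: [0.806, -3.034, -0.002]
contact_force: [0.4, -0.6, 0.8]
gripper_width: 0.586
grip_force: 0.0
```

```bash
python3 st.py; python3 - <<'E'
from h import *
a=np.mean([get("scene")["frame"] for _ in range(3)],0)
cv2.imwrite("pics/end.png",cv2.resize(a[170:250,280:360].astype(np.uint8),None,fx=7,fy=7,interpolation=cv2.INTER_CUBIC))
E
```

```text
25.9667 [ 0.4656 -0.1793  0.2028] [ 0.43 -0.61  0.85] [-0.058  0.046  0.066] 49.80708946208053 0.0
[-2.7e-03  5.0e-04 -1.0e+00] 119.77
```

View pics/end.png

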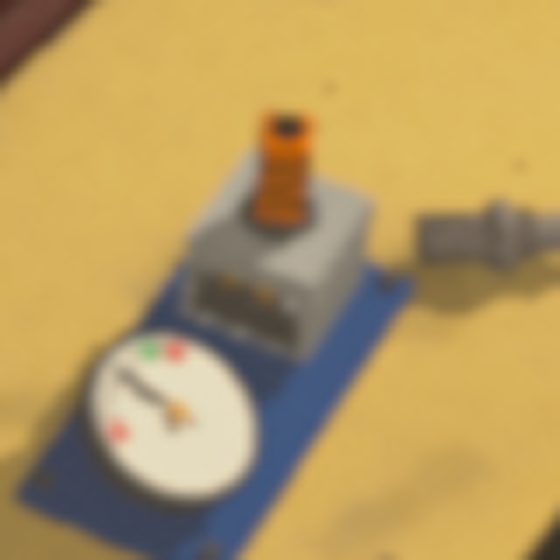

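The stud stands upright and seated in the socket, with its cap at (288,127), and the needle is back at zero. Handing in.

```bash
python3 -c "
from plant import manip
print(manip.sign_off())"
```

```text
the job is handed in; nothing more can be done
None
```

The stud is snapped home in the tester, was proof-pulled at about 15–17 N for over two seconds (needle seen in green), and stands released and upright with the needle back at zero; I handed the job in at about 26 s but got no verdict back.

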